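Turn the wrong-way-round tube in its cradle

ROBOT

A 6-joint arm with a two-finger parallel gripper is mounted at the origin on the work surface. World frame = base frame: x ahead of the robot, y to its left, z up, the work surface at z = 0. Lengths are in m, angles in rad, forces in N, time in s.
With the tool pointing down it reaches from about 0.35 to 0.95 m from the base axis. Payload 17.4 kg.
Tool frame: the origin (TCP) lies midway between the tips of the shut fingers; the grasp point (between the pads) lies 19 mm behind it (robot.hold_point_z is the z of the grasp point in the tool frame, in m); z points along the fingers, x is the direction in which the jaws open and shut, and the axes are right-handed (so a half turn about z gives the same grasp; the last joint's range is limited). The gripper opens to 93 mm and grips with 3 to 60 N. Pads are 15 mm wide; open, the fingers measure 128 mm over their backs; the gripper's body (75 mm by 188 mm) begins 65 mm behind the grasp point.
Start: joints at [1.124, 0.116, 1.442, -0, 1.584, -0.038], TCP at [0.268, 0.619, 0.219] pointing down, gripper open.
Joint ranges: [-2.83, 2.83], [-0.83, 2.19], [0.07, 2.5], [-1.14, 4.28], [0.01, 3], [-2.97, 2.97]. Speed limits (rad/s): [1.89, 1.89, 2.22, 3.14, 3.14, 3.14].

INTERFACE

Orientations are given as a unit quaternion [x, y, z, w].
In Python, from rig import robot gives the robot as it stands.
- The arm moves only by the shell command python3 -m crank 'ROWS' [OPENING] [FORCE]. ROWS is JSON, a list of rows, each an object of numbers: "tx", "ty", "tz": the shift along the tool's x, y, z in cm; "ax", "ay", "az": the turn, a rotation vector about the tool's x, y, z in rad. In form: [{"tx": .., "ty": .., "tz": .., "ax": .., "ay": .., "az": ..}, ...]. A call has 1 to 5 rows; each row is the pose to reach, as a shift and turn from the pose commanded when the call began, along the tool's axes at that moment; what a row does not reach only later rows make up. A row lasts 1/12 s, in which the tool goes at most 41.7 mm and 7.16 degrees, less where a joint would pass 70% of its speed; a pose out of reach is approached as far as the arm can. A call with a gripper value outside its range is refused whole. OPENING is the opening in per cent of the stroke, from 0 (shut) to 100 (fully open), set as the call begins (- or left out, the last holds). The fingers move at their own pace and stop on an object; FORCE is the grip in N (left out, the last holds). Time passes only in rows, so rows that repeat a pose let the fingers close. It gives the time, the measured TCP pose, the force and the opening at its end, in the units of the state.
- robot.observe(): the state, without advancing time (a new reading comes with each control period).
- robot.read_camera(name): name is "scene" or "top"; returns (picture, depth): 480x640x3 uint8, blue, green, red; 480x640 float32, m along the optical axis (not along the pixel's ray), 0 where there is no reading.
- robot.camera_model(name): a dict with "intrinsics" (3x3 intrinsics, pixels), "dist_coeffs" ([k1, k2, p1, p2, k3] as OpenCV has them; the pictures are not rectified), "rvec" (rotation vector, rad) and "tvec" (3), from world to camera coordinates, as OpenCV has them. Camera axes: x right, y down, z forward; pixel columns grow to the right and rows downward; lengths in m; the calibration is good to about 2 mm. A picture is of the moment at which its call begins. camera_model takes no time and is no camera call.
- robot.finish_job(): hands the job in, once; it reports no verdict.
Trained networks look in the newest picture that a camera, given by its name, has taken for a name from the list of things; names that differ only in an ending like _2 or _b are one class to them, and where a whole thing is asked for, a point or a joint stands for the part that bears it (a point fixed in the world has none). Each returns a list of dicts, best first, with "p" (0 to 1); they miss things now and then, are a little off and sometimes report something else, mostly with a low value. They report only what shows in the picture. A call takes as long as a camera call. They do not tell look-alikes from the thing itself.
- robot.boxes_of(camera, target): "rect" ([left, top, right, bottom] in pixels, round what is visible of it).
The state is a dict: "time_s": time; "joint_pos": joint angles; "joint_velocities": joint speeds; "joint_torque": joint torques, N m; "ee_pos": TCP position; "eef_rot": TCP orientation; "wrist_force": force on the tool from outside, world axes, zero at the start; "wrist_torque": the same for the moment, N m; "width": finger opening in m.
Only numpy, scipy, OpenCV 4.12 (cv2) and the standard library are available. Lean on these libraries where they do the work, as an engineer would, in place of code of your own. Each camera call takes 0.05 s, during which the arm holds its last target.

TASK

Two capped white tubes lie in yellow cradles, and every blue cap should lie over the blue end of its own cradle. One tube lies the wrong way round: pick it up, turn it end for end and lay it gently, not dropped, back in both V rests of the same cradle, centred, with its cap over the blue end. Do not strike the two upright dark-blue tubes beside that cradle, and leave the other white tube where it is.

Things in the scene. Friction and masses are not known exactly. Their poses are not given: they have to be found in the camera images.
- tube_a_mid (a point): the tube lying the wrong way round: rigid white, 190 mm long, 25 mm in diameter, about 70 g, blue screw cap (31 mm in diameter, 32 mm long) at one end, a short cone at the other. The point is mid-length on its axis; x runs along it towards the cap (it may be rolled about x). Grasp its middle from above, between the V rests (80 mm free).
- cradle_a_mark (a point): point over the blue end of that tube's fixed cradle, on the line of a seated tube's axis, 48 mm above the table; x level, outwards at the blue end, z up. A well-laid tube's middle is 85 mm from here along -x. Cradle 220 mm long, yellow base 64 x 8 mm, blue end plate 74 x 10 mm; two V rests (14 mm thick, tops 57 mm above the table) 47 mm either side of its middle.
- posts_a: the two fixed upright dark-blue tubes beside that cradle (28 mm in diameter, white feet 38 mm, tops 80 mm above the table), not to be struck. Origin on the table under the cradle's middle, x towards its blue end, z up; the tubes stand at x, y = (55, -78) and (-55, 78) mm in this frame.
- tube_b_mid (a point): the other white tube, same shape and size, lying the right way round in a like cradle with its own two upright tubes: leave it alone. The point is mid-length on its axis; x towards its cap.
Mind the look-alikes: they are no part of the job. Leave any purple or turquoise look-alike of the part that bears tube_a_mid alone.

How it is judged:
At the end, for the whole second after the job is handed in: The tube lies at rest in both V rests of its own cradle, its cap at the blue end, its middle within 15 mm lengthwise and 10 mm sideways and in height of the seated position, its axis within 10 degrees of the cradle's; the other white tube is within 15 mm of where it was (x of tube_a_mid in the frame of cradle_a_mark between -0.1 and -0.07 m and y of tube_a_mid in the frame of cradle_a_mark between -0.01 and 0.01 m and z of tube_a_mid in the frame of cradle_a_mark between -0.01 and 0.01 m and angle between the x axis of tube_a_mid and the x axis of cradle_a_mark, either way round below 0.175 rad and x of cradle_a_mark in the frame of tube_a_mid above 0.06 m and linear speed of tube_a below 0.02 m/s and distance of tube_b_mid from where it was at the start of the episode below 0.015 m); the robot touches nothing.
It fails at once if an upright dark-blue tube beside the cradle is struck (more than 2 N) (contact force between anything else and posts_a above 2 N).
It fails at once if the other white tube is moved by more than 15 mm (distance of tube_b_mid from where it was at the start of the episode above 0.015 m).
It fails at once if the tube is dropped into the cradle (faster than 0.6 m/s within 15 mm above its seat) (linear speed of tube_a above 0.6 m/s and height (world z) of tube_a_mid below 0.063 m).
It also fails if it takes over 42 s, if anything falls off the work surface, if the arm or the gripper's body presses on something with over 40 N, if the wrist force passes 120 N, or if a joint passes its speed limit or range.

## Working session

There is one attempt and no reset: what is moved stays moved. The work goes in short steps, Python scripts to look and compute and a shell command to move; the robot and the scene stay as the last step left them, time stands still between calls to the robot, and variables do not carry over. Pictures are saved under pics/ and viewed, and the job is handed in when it is done.

```bash
mkdir -p pics; cat > h.py <<'E'
import numpy as np, cv2
from rig import robot
def save(name,img): cv2.imwrite('pics/'+name+'.png',img)
def cloud(cam,depth):
    m=robot.camera_model(cam);K=np.array(m['intrinsics']);d=np.array(m['dist_coeffs'])
    h,w=depth.shape;u,v=np.meshgrid(np.arange(w),np.arange(h))
    p=cv2.undistortPoints(np.stack([u,v],-1).reshape(-1,1,2).astype(np.float64),K,d).reshape(h,w,2)
    pc=np.dstack([p*depth[...,None],depth])
    R=cv2.Rodrigues(np.array(m['rvec']))[0];t=np.array(m['tvec']).ravel()
    return (pc-t)@R
def proj(cam,P):
    m=robot.camera_model(cam)
    return cv2.projectPoints(np.array(P,float).reshape(-1,1,3),np.array(m['rvec']),np.array(m['tvec']),np.array(m['intrinsics']),np.array(m['dist_coeffs']))[0].reshape(-1,2)
E
python3 - <<'E'
from h import *
for c in ['scene','top']:
    im,d=robot.read_camera(c); save(c+'0',im); np.savez(c+'0.npz',im=im,d=d)
    for t in ['tube_a_mid','cradle_a_mark','posts_a']:
        try:
            for b in robot.boxes_of(c,t): print(c,t,[round(x) for x in b['rect']],round(b['p'],2))
        except Exception as e: print(c,t,e)
print(robot.observe())
E
```

```text
scene tube_a_mid [154, 142, 186, 204] 0.91
scene tube_a_mid [318, 204, 346, 289] 0.9
scene tube_a_mid [265, 147, 298, 213] 0.56
scene cradle_a_mark [301, 215, 354, 312] 0.84
scene posts_a [280, 215, 383, 291] 0.88
top tube_a_mid [182, 272, 256, 320] 0.96
top tube_a_mid [463, 245, 536, 303] 0.92
top tube_a_mid [308, 196, 334, 275] 0.86
top tube_a_mid [372, 273, 431, 343] 0.59
top cradle_a_mark [295, 190, 341, 285] 0.55
top posts_a [282, 196, 351, 274] 0.62
{'time_s': 0.4, 'joint_pos': array([ 1.12418476e+00,  1.16071338e-01,  1.44168874e+00, -1.39161830e-05,
        1.58398316e+00, -3.77560743e-02]), 'joint_velocities': array([ 0.00221726, -0.0026386 , -0.00109769, -0.00083396, -0.00063327,
       -0.00102882]), 'joint_torque': array([-7.55089859e-04, -7.20183635e+01, -6.22087455e+01,  7.79287191e-02,
        1.90725247e-02, -2.43856715e-05]), 'ee_pos': array([0.26833004, 0.61935517, 0.21854288]), 'eef_rot': array([ 8.35930491e-01,  5.48835320e-01, -6.08585085e-05,  4.48742393e-05]), 'wrist_force': array([-0.21186426,  0.33550072, -0.47792591]), 'wrist_torque': array([ 0.00446829, -0.05430252, -0.0431978 ]), 'width': 0.09313435758453645}
```

View pics/scene0.png

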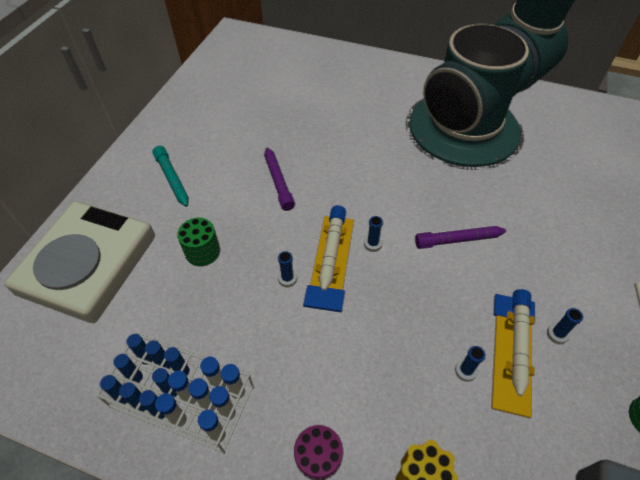

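View pics/top0.png

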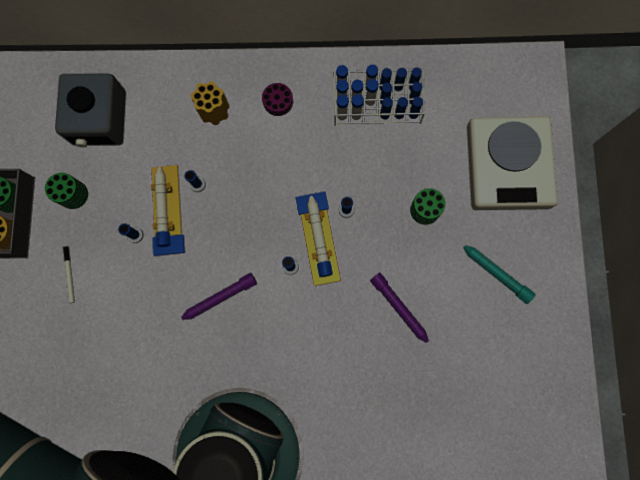

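Candidates for the tube are:
- **White, top (319,236) / scene (333,247):** cap at the end away from the blue plate, so it is the wrong way round. This is my choice.
- **White, top (162,210) / scene (521,340):** cap over the blue plate, so it is tube b.
- **Purple, top (220,297) and (400,307):** look-alikes.
- **Turquoise, top (500,275):** look-alike.

Next I check the choice in a crop and measure it.

```bash
python3 - <<'E'
from h import *
res={}
for c,(x0,y0,x1,y1) in {'top':(270,175,370,300),'scene':(265,190,395,320)}.items():
    z=np.load(c+'0.npz');im,d=z['im'],z['d'];P=cloud(c,d)
    save('crop_'+c,cv2.resize(im[y0:y1,x0:x1],None,fx=4,fy=4,interpolation=cv2.INTER_CUBIC))
    hsv=cv2.cvtColor(im,cv2.COLOR_BGR2HSV)
    box=np.zeros(d.shape,bool);box[y0:y1,x0:x1]=1;box&=d>0
    H,S,V=[hsv[...,i].astype(int) for i in range(3)]
    yel=box&(H>15)&(H<35)&(S>120)
    blu=box&(H>100)&(H<125)&(S>120)
    Z=P[...,2]
    def st(n,m):
        q=P[m]; print(c,n,len(q),q.mean(0).round(4),'zpct',np.percentile(q[:,2],[5,50,95]).round(4))
        return q
    st('yellow',yel); 
    pl=st('plate',blu&(Z<0.02)&(V>90)); st('bluehi',blu&(Z>0.03)&(V>90))
    wh=box&(S<70)&(V>100)&(Z>0.035)
    q=st('white hi',wh)
    tube=st('top of tube',box&(Z>0.045)&(((S<70)&(V>100))))
    base=np.concatenate([P[yel&(Z<0.02)],pl])
    b=base[:,:2]; rect=cv2.minAreaRect((b*1000).astype(np.float32)); print('base rect',rect)
    u=(pl.mean(0)-P[yel&(Z<.02)].mean(0))[:2];print('dir',np.degrees(np.arctan2(u[1],u[0])))
    w=tube[:,:2]; s=np.linalg.svd(w-w.mean(0),full_matrices=False)[2][0];print('tube dir',np.degrees(np.arctan2(s[1],s[0])), (w-w.mean(0))@s and 0 if 0 else [((w-w.mean(0))@s).min(),((w-w.mean(0))@s).max()])
E
```

```text
top yellow 1188 [ 0.462  -0.1874  0.013 ] zpct [0.0041 0.0088 0.0476]
top plate 336 [ 0.5764 -0.1674  0.0106] zpct [0.0058 0.0104 0.0158]
top bluehi 29 [ 0.4075 -0.1973  0.0637] zpct [0.059  0.0635 0.0676]
top white hi 531 [ 0.4983 -0.1812  0.0593] zpct [0.0545 0.0594 0.0643]
top top of tube 531 [ 0.4983 -0.1812  0.0593] zpct [0.0545 0.0594 0.0643]
base rect ((488.6754150390625, -184.40814208984375), (218.0546875, 71.24769592285156), 10.93645191192627)
dir 9.785773973883435
tube dir -170.03788368775312 [np.float64(-0.08173846865149448), np.float64(0.07475853140214096)]
scene yellow 1282 [ 0.4775 -0.1807  0.0138] zpct [0.0051 0.0079 0.047 ]
scene plate 747 [ 0.5765 -0.1662  0.0094] zpct [0.007  0.0094 0.0117]
scene bluehi 171 [ 0.4266 -0.1981  0.063 ] zpct [0.0546 0.0618 0.0798]
scene white hi 815 [ 0.5038 -0.179   0.0577] zpct [0.0523 0.0578 0.0615]
scene top of tube 814 [ 0.5039 -0.1791  0.0577] zpct [0.0523 0.0578 0.0615]
base rect ((489.91412353515625, -184.3232879638672), (222.1044464111328, 72.08521270751953), 11.659918785095215)
dir 8.39605440931573
tube dir 7.5390339058022136 [np.float64(-0.11033716344345312), np.float64(0.07702187303081773)]
```

```bash
python3 - <<'E'
import cv2,numpy as np
a=cv2.imread('pics/crop_top.png');b=cv2.imread('pics/crop_scene.png');h=max(a.shape[0],b.shape[0])
p=lambda x:cv2.copyMakeBorder(x,0,h-x.shape[0],0,0,0)
m=np.hstack([p(a),p(b)]);m=cv2.resize(m,None,fx=.85,fy=.85);print(m.shape);cv2.imwrite('pics/crops.png',m)
E
```

```text
(442, 782, 3)
```

View pics/crops.png

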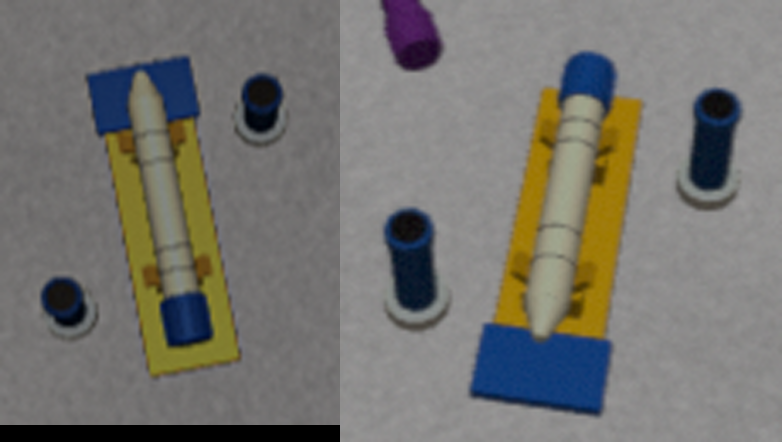

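```bash
cat > fit.py <<'E'
from h import *
from scipy.optimize import minimize
# fit base+plate+tube-free mask by IoU in both cams
D={c:np.load(c+'0.npz') for c in ['top','scene']}
M={}
for c,(x0,y0,x1,y1) in {'top':(270,175,370,300),'scene':(265,190,395,320)}.items():
    im,d=D[c]['im'],D[c]['d'];hsv=cv2.cvtColor(im,cv2.COLOR_BGR2HSV);H,S,V=[hsv[...,i].astype(int) for i in range(3)]
    P=cloud(c,d);Z=P[...,2]
    m=np.zeros(d.shape,bool);m[y0:y1,x0:x1]=1
    yel=m&(H>15)&(H<35)&(S>110)&(Z<.02)
    bl=m&(H>100)&(H<125)&(S>110)&(Z<.018)&(Z>.004)
    bl=cv2.morphologyEx(bl.astype(np.uint8),cv2.MORPH_OPEN,np.ones((5,5)))>0
    tube=m&(Z>.03)
    M[c]=(yel,bl,tube)
def loc(p,q): 
    c,s=np.cos(p[2]),np.sin(p[2]); q=np.array(q,float); return np.c_[p[0]+c*q[:,0]-s*q[:,1],p[1]+s*q[:,0]+c*q[:,1],q[:,2]]
def poly(c,P,shape):
    a=np.zeros(shape,np.uint8);h=cv2.convexHull(proj(c,P).astype(np.float32)); cv2.fillPoly(a,[np.round(h*16).astype(np.int32)],1,cv2.LINE_8,4);return a>0
def box(x0,x1,w,z): return [(x,y,zz) for x in(x0,x1) for y in(-w/2,w/2) for zz in (0,z)]
def cost(p,cs=('top','scene')):
    t=0
    for c in cs:
        y,b,tb=M[c]
        s=y.shape
        pb=poly(c,loc(p,box(p[3],.11,.074,.010)),s);py=poly(c,loc(p,box(-.11,p[3],.064,.008)),s)&~pb
        t+=((py!=y)&~tb).sum()/y.sum()+((pb!=b)&~tb).sum()/y.sum()
    return t
if __name__=='__main__':
  for cs in (('top',),('scene',),('top','scene')):
    best=None
    for a in (.15,.2):
      x0=np.array([.489,-.184,a,.065])
      sim=np.vstack([x0]+[x0+e for e in np.diag([.006,.006,.05,.006])])
      r=minimize(cost,x0,args=(cs,),method='Nelder-Mead',options=dict(initial_simplex=sim,xatol=1e-5,fatol=1e-5,maxiter=400))
      if best is None or r.fun<best.fun:best=r
    print(cs,best.x.round(4),np.degrees(best.x[2]).round(2),best.fun)
  p=best.x
  for c in('top','scene'):
    P=cloud(c,D[c]['d']);im=D[c]['im']
    L=P[...,:2]-p[:2];cc,ss=np.cos(p[2]),np.sin(p[2]);lx=L[...,0]*cc+L[...,1]*ss;ly=-L[...,0]*ss+L[...,1]*cc
    for q in((.055,-.078),(-.055,.078)):
        m=(np.hypot(lx-q[0],ly-q[1])<.03)&(P[...,2]>.06)&(P[...,2]<.09)
        print(c,'post',q,lx[m].mean().round(4),ly[m].mean().round(4),m.sum(),P[...,2][m].max().round(3))
    m=(abs(ly)<.022)&(abs(lx)<.125)&(P[...,2]>.035)&(P[...,2]<.08)
    mm=m&(P[...,2]>.05)&(abs(lx)<.035);k=np.polyfit(lx[mm],ly[mm],1)
    print(c,'tube lx',np.percentile(lx[m],[0,1,99,100]).round(4),'y@0,slope',k[::-1].round(4),'ztop',np.percentile(P[...,2][mm],[50,95]).round(4))
    hsv=cv2.cvtColor(im,cv2.COLOR_BGR2HSV);bl=m&(hsv[...,1]>110)&(hsv[...,0]>100)&(hsv[...,0]<125);print('cap lx',np.percentile(lx[bl],[1,99]).round(4))
    o=im.copy()
    for q in(box(p[3],.11,.074,.010),box(-.11,.11,.064,.008)):
        h=cv2.convexHull(proj(c,loc(p,q)).astype(np.float32));cv2.polylines(o,[np.round(h*16).astype(np.int32)],True,(0,0,255),1,cv2.LINE_AA,4)
    x,y=proj(c,loc(p,[(0,0,0.02)]))[0].astype(int); save('fit_'+c,cv2.resize(o[y-60:y+60,x-65:x+65],None,fx=4,fy=4))
E
python3 fit.py
```

```text
('top',) [ 0.4898 -0.1827  0.1775  0.0681] 10.17 0.20284360189573458
('scene',) [ 0.4858 -0.182   0.1772  0.0698] 10.15 0.23778195488721804
('top', 'scene') [ 0.4861 -0.1829  0.1696  0.072 ] 9.72 0.4935938780600791
top post (0.055, -0.078) 0.0579 -0.0776 123 0.088
top post (-0.055, 0.078) -0.0526 0.0767 122 0.087
top tube lx [-0.094  -0.0934  0.0898  0.0943] y@0,slope [-0.0004  0.0131] ztop [0.059  0.0641]
cap lx [-0.0937  0.0824]
scene post (0.055, -0.078) 0.062 -0.0757 210 0.083
scene post (-0.055, 0.078) -0.049 0.0781 185 0.083
scene tube lx [-0.095  -0.0912  0.0941  0.0959] y@0,slope [ 0.0012 -0.0008] ztop [0.0579 0.0611]
cap lx [-0.0933 -0.0614]
```

Chosen: the white tube with its cap opposite the blue plate. The crops show the cap at the yellow end and the cone over the blue plate. The cradle centre is about (0.488, -0.1825) with yaw 10.1°, and the heights and post positions agree with the sizes given. I'll carry over the cradle at the present height first, then turn.

```bash
for i in 1 2 3 4; do python3 -m crank '[{"tx":-3.1,"ty":2.5},{"tx":-6.2,"ty":5},{"tx":-9.3,"ty":7.5},{"tx":-12.4,"ty":10},{"tx":-15.6,"ty":12.5}]' 100; done | tail -3
cat > to.py <<'E'
import sys
from h import *
from scipy.spatial.transform import Rotation as R
# target x y z(TCP) yaw-of-tool-x (deg)
x,y,z,a=map(float,sys.argv[1:5]); o=robot.observe(); r=R.from_quat(o['eef_rot'])
a=np.radians(a);X=np.array([np.cos(a),np.sin(a),0]);Zt=np.array([0,0,-1.]);T=R.from_matrix(np.c_[X,np.cross(Zt,X),Zt])
print('t',o['time_s'],'ee',o['ee_pos'].round(4),'yawx',np.degrees(np.arctan2(*r.as_matrix()[[1,0],0])).round(2),'F',o['wrist_force'].round(1),'w',round(o['width'],4),'q',o['joint_pos'].round(2))
print('shift cm',(r.inv().apply(np.array([x,y,z])-o['ee_pos'])*100).round(2),'rot',(r.inv()*T).as_rotvec().round(4))
E
python3 to.py .488 -.1825 .219 100.1
```

```text
t 0.4 ee [0.2683 0.6194 0.2185] yawx 66.57 F [-0.2  0.3 -0.5] w 0.0931 q [ 1.12  0.12  1.44 -0.    1.58 -0.04]
shift cm [-6.484e+01  5.203e+01 -4.000e-02] rot [-0.000e+00  1.000e-04 -5.851e-01]$[0]: bad value
$[0]: bad value
$[0]: bad value
$[0]: bad value
```

```bash
python3 -m crank '[{"tx":-3.1,"ty":2.5,"tz":0,"ax":0,"ay":0,"az":0},{"tx":-6.2,"ty":5.0,"tz":0,"ax":0,"ay":0,"az":0},{"tx":-9.3,"ty":7.5,"tz":0,"ax":0,"ay":0,"az":0},{"tx":-12.4,"ty":10.0,"tz":0,"ax":0,"ay":0,"az":0},{"tx":-15.6,"ty":12.5,"tz":0,"ax":0,"ay":0,"az":0}]' 100
python3 to.py .488 -.1825 .219 100.1
```

```text
time_s: 0.82
ee_pos: [0.3211, 0.4249, 0.2185]
eef_rot: [0.836, 0.549, 0.0, 0.0]
wrist_force: [2.3, 0.6, 0.6]
width: 0.0931
t 0.8167 ee [0.3211 0.4249 0.2185] yawx 66.61 F [2.3 0.6 0.6] w 0.0931 q [ 0.88 -0.2   1.75 -0.    1.59 -0.29]
shift cm [-49.12  39.44  -0.05] rot [ 1.000e-04 -0.000e+00 -5.846e-01]
```

```bash
for i in 1 2 3; do python3 -m crank '[{"tx":-3.1,"ty":2.5,"tz":0,"ax":0,"ay":0,"az":0},{"tx":-6.2,"ty":5.0,"tz":0,"ax":0,"ay":0,"az":0},{"tx":-9.3,"ty":7.5,"tz":0,"ax":0,"ay":0,"az":0},{"tx":-12.4,"ty":10.0,"tz":0,"ax":0,"ay":0,"az":0},{"tx":-15.6,"ty":12.5,"tz":0,"ax":0,"ay":0,"az":0}]' 100 | head -2; done
python3 to.py .488 -.1825 .219 100.1
```

```text
time_s: 1.23
ee_pos: [0.3736, 0.232, 0.2188]
time_s: 1.65
ee_pos: [0.4264, 0.039, 0.219]
time_s: 2.07
ee_pos: [0.4791, -0.1541, 0.2189]
t 2.0667 ee [ 0.4791 -0.1541  0.2189] yawx 66.56 F [0.1 1.2 0.2] w 0.0932 q [-0.36 -0.26  1.8   0.    1.6  -1.52]
shift cm [-2.25  1.94 -0.01] rot [ 8.000e-04  1.000e-04 -5.854e-01]
```

```bash
python3 -m crank '[{"tx":-1.8,"ty":1.7,"tz":0,"ax":0,"ay":0,"az":-0.12},{"tx":-1.8,"ty":1.7,"tz":0,"ax":0,"ay":0,"az":-0.24},{"tx":-1.8,"ty":1.7,"tz":0,"ax":0,"ay":0,"az":-0.36},{"tx":-1.8,"ty":1.7,"tz":0,"ax":0,"ay":0,"az":-0.48},{"tx":-1.8,"ty":1.7,"tz":0,"ax":0,"ay":0,"az":-0.585}]' | head -1
python3 -m crank '[{"tx":0,"ty":0,"tz":0,"ax":0,"ay":0,"az":0},{"tx":0,"ty":0,"tz":0,"ax":0,"ay":0,"az":0}]' | head -1
python3 to.py .488 -.1825 .219 100.1
python3 - <<'E'
from h import *
for c in('top','scene'):
    im,d=robot.read_camera(c);x,y=proj(c,[.488,-.1825,.05])[0].astype(int)
    save('pre_'+c,cv2.resize(im[max(0,y-100):y+70,x-95:x+95],None,fx=3,fy=3))
E
```

```text
time_s: 2.48
time_s: 2.65
t 2.65 ee [ 0.4875 -0.1752  0.2187] yawx 99.9 F [-0.5  0.7  0.3] w 0.0928 q [-0.39 -0.23  1.77 -0.    1.6  -2.14]
shift cm [-0.72 -0.08 -0.03] rot [ 0.0001  0.0001 -0.0035]
```

View pics/pre_scene.png

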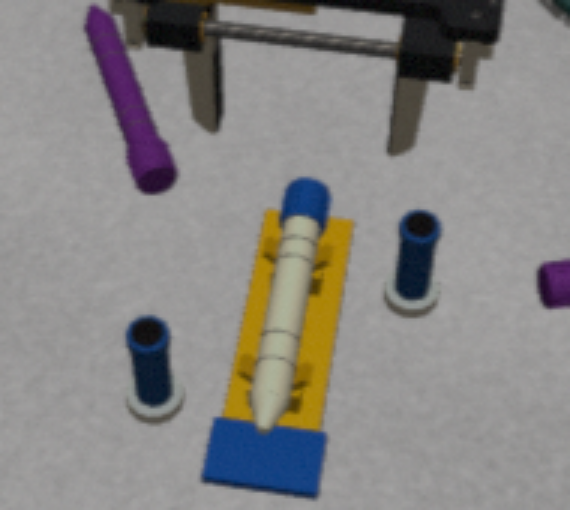

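View pics/pre_top.png

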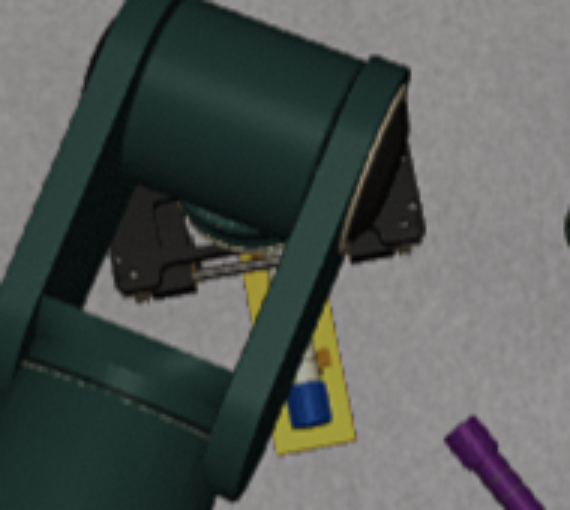

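The pictures show the open jaws straddling the tube from above, with the fingers clear of both posts. I'll correct by -7 mm in x and then descend in stages.

```bash
python3 -m crank '[{"tx":-0.7,"ty":-0.1,"tz":1,"ax":0,"ay":0,"az":-0.003},{"tx":-0.7,"ty":-0.1,"tz":4,"ax":0,"ay":0,"az":-0.003},{"tx":-0.7,"ty":-0.1,"tz":7,"ax":0,"ay":0,"az":-0.003},{"tx":-0.7,"ty":-0.1,"tz":9,"ax":0,"ay":0,"az":-0.003},{"tx":-0.7,"ty":-0.1,"tz":10,"ax":0,"ay":0,"az":-0.003}]' 100| head -1
python3 -m crank '[{"tx":0,"ty":0,"tz":0,"ax":0,"ay":0,"az":0}]'|head -1; python3 to.py .488 -.1825 .030 100.1
```

```text
time_s: 3.17
time_s: 3.25
t 3.25 ee [ 0.4868 -0.1822  0.116 ] yawx 100.21 F [-0.3 -0.   0.5] w 0.0928 q [-0.41 -0.18  1.9  -0.    1.43 -2.16]
shift cm [-0.07  0.14  8.6 ] rot [-0.003  -0.0019  0.0019]
```

```bash
python3 -m crank '[{"tx":0,"ty":0.1,"tz":2,"ax":0,"ay":0,"az":0},{"tx":0,"ty":0.1,"tz":4,"ax":0,"ay":0,"az":0},{"tx":0,"ty":0.1,"tz":6,"ax":0,"ay":0,"az":0},{"tx":0,"ty":0.1,"tz":7.5,"ax":0,"ay":0,"az":0},{"tx":0,"ty":0.1,"tz":8.5,"ax":0,"ay":0,"az":0}]' 100
python3 -m crank '[{"tx":0,"ty":0,"tz":0,"ax":0,"ay":0,"az":0},{"tx":0,"ty":0,"tz":0,"ax":0,"ay":0,"az":0},{"tx":0,"ty":0,"tz":0,"ax":0,"ay":0,"az":0}]'|head -1; python3 to.py .488 -.1825 .030 100.1
python3 - <<'E'
from h import *
im,d=robot.read_camera('scene');x,y=proj('scene',[.488,-.1825,.05])[0].astype(int)
save('down',cv2.resize(im[max(0,y-100):y+70,x-95:x+95],None,fx=3,fy=3))
E
```

```text
time_s: 3.67
ee_pos: [0.489, -0.1823, 0.0334]
eef_rot: [0.641, 0.767, 0.0, 0.0]
wrist_force: [0.7, 0.6, -0.1]
width: 0.0926
time_s: 3.92
t 3.9167 ee [ 0.4895 -0.1825  0.0352] yawx 100.26 F [-0.   0.3  0.6] w 0.0928 q [-0.41 -0.11  1.97 -0.    1.28 -2.16]
shift cm [ 0.02 -0.15  0.52] rot [0.0015 0.001  0.0028]
```

View pics/down.png

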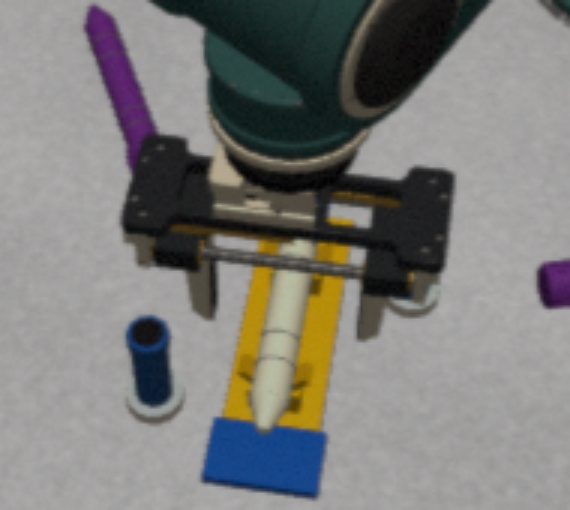

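The fingers stand either side of the tube's middle and clear both posts. I'll go down another 5 mm and then close.

```bash
python3 -m crank '[{"tx":0,"ty":-0.1,"tz":0.25,"ax":0,"ay":0,"az":0},{"tx":0,"ty":-0.1,"tz":0.5,"ax":0,"ay":0,"az":0},{"tx":0,"ty":-0.1,"tz":0.5,"ax":0,"ay":0,"az":0}]' 100|head -2
for i in 1 2 3; do python3 -m crank '[{"tx":0,"ty":0,"tz":0,"ax":0,"ay":0,"az":0},{"tx":0,"ty":0,"tz":0,"ax":0,"ay":0,"az":0},{"tx":0,"ty":0,"tz":0,"ax":0,"ay":0,"az":0},{"tx":0,"ty":0,"tz":0,"ax":0,"ay":0,"az":0}]' 20 25|tail -2;done; python3 to.py .488 -.1825 .030 100.1
```

```text
time_s: 4.22
ee_pos: [0.4876, -0.1822, 0.0284]
wrist_force: [0.5, -0.1, -0.1]
width: 0.0712
wrist_force: [1.1, -1.2, -0.2]
width: 0.0441
wrist_force: [0.6, -2.9, -0.6]
width: 0.0244
t 5.2167 ee [ 0.4879 -0.1826  0.0288] yawx 100.27 F [ 0.6 -2.9 -0.6] w 0.0244 q [-0.41 -0.1   1.98 -0.    1.27 -2.16]
shift cm [ 0.01  0.01 -0.12] rot [0.0002 0.0007 0.0029]
```

The width is 24.4 mm, so the 25 mm tube is held. I'll lift it straight up.

```bash
python3 -m crank '[{"tx":0,"ty":0,"tz":0,"ax":0,"ay":0,"az":0},{"tx":0,"ty":0,"tz":0,"ax":0,"ay":0,"az":0},{"tx":0,"ty":0,"tz":-0.5,"ax":0,"ay":0,"az":0},{"tx":0,"ty":0,"tz":-1.5,"ax":0,"ay":0,"az":0},{"tx":0,"ty":0,"tz":-3,"ax":0,"ay":0,"az":0}]' 5 30
python3 -m crank '[{"tx":0,"ty":0,"tz":-2,"ax":0,"ay":0,"az":0},{"tx":0,"ty":0,"tz":-4,"ax":0,"ay":0,"az":0},{"tx":0,"ty":0,"tz":-6,"ax":0,"ay":0,"az":0},{"tx":0,"ty":0,"tz":-8,"ax":0,"ay":0,"az":0},{"tx":0,"ty":0,"tz":-9.5,"ax":0,"ay":0,"az":0}]' |tail -2
python3 -m crank '[{"tx":0,"ty":0,"tz":0,"ax":0,"ay":0,"az":0},{"tx":0,"ty":0,"tz":0,"ax":0,"ay":0,"az":0}]'|tail -1; python3 to.py .488 -.1825 .153 100.1
python3 - <<'E'
from h import *
for c in ('scene','top'):
    im,d=robot.read_camera(c);np.savez('lift_'+c,im=im,d=d);x,y=proj(c,[.488,-.1825,.12])[0].astype(int)
    save('lift_'+c,cv2.resize(im[max(0,y-100):y+100,x-95:x+95],None,fx=3,fy=3))
E
```

```text
time_s: 5.63
ee_pos: [0.4871, -0.1818, 0.0585]
eef_rot: [0.641, 0.768, -0.0, -0.001]
wrist_force: [-0.8, -0.2, -1.2]
width: 0.0246
wrist_force: [-0.1, 0.5, -0.6]
width: 0.0244
width: 0.0243
t 6.2167 ee [ 0.488  -0.1822  0.1545] yawx 100.28 F [ 0.1 -0.6 -1.2] w 0.0243 q [-0.41 -0.2   1.85  0.    1.49 -2.16]
shift cm [-0.03 -0.    0.15] rot [0.0013 0.0006 0.0031]
```

View pics/lift_scene.png

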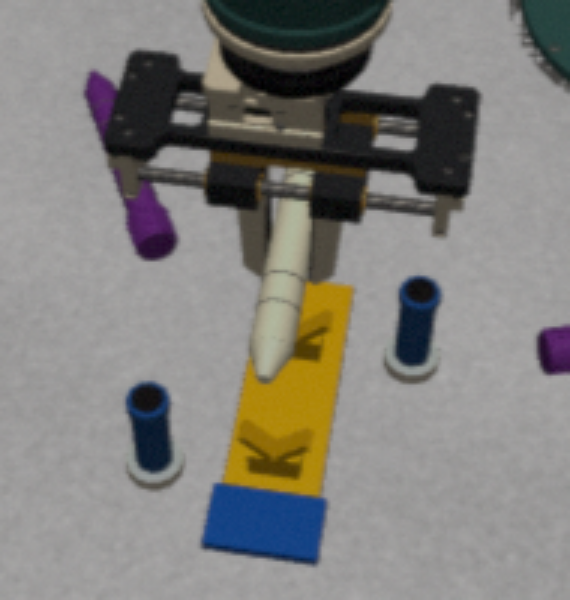

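```bash
cat > ms.py <<'E'
import sys
from h import *
p=(.488,-.1825,np.radians(10.2))
def run(pref,cams=('scene','top'),zr=(.14,.21)):
  cc,ss=np.cos(p[2]),np.sin(p[2])
  for c in cams:
    z=np.load(f'{pref}_{c}.npz');im,d=z['im'],z['d'];P=cloud(c,d);hsv=cv2.cvtColor(im,cv2.COLOR_BGR2HSV);H,S,V=[hsv[...,i].astype(int) for i in range(3)]
    L=P[...,:2]-p[:2];lx=L[...,0]*cc+L[...,1]*ss;ly=-L[...,0]*ss+L[...,1]*cc;Z=P[...,2]
    for n,m in (('white',(S<90)&(V>60)),('blue',(H>100)&(H<125)&(S>110))):
        m=m&(d>0)&(Z>zr[0])&(Z<zr[1])&(abs(ly)<.03)&(abs(lx)<.15)
        for s in(-1,1):
            q=m&(lx*s>.045)
            if q.sum()>10: print(c,n,s,q.sum(),'lx',np.percentile(lx[q],[1,99]).round(4),'ly',ly[q].mean().round(4),'z',np.percentile(Z[q],[50,90]).round(4),'dy/dx',np.polyfit(lx[q],ly[q],1)[0].round(3),'dz/dx',np.polyfit(lx[q],Z[q],1)[0].round(3))
    m=(H>10)&(H<35)&(S>100)&(Z>.035)&(Z<.065)&(abs(ly)<.04)&(abs(lx)<.1)&(d>0)
    for s in(-1,1):
        q=m&(lx*s>0)
        if q.sum()>5: print(c,'V',s,q.sum(),'lx',lx[q].mean().round(4),'ly mean/min/max',ly[q].mean().round(4),ly[q].min().round(4),ly[q].max().round(4),'zmax',Z[q].max().round(3))
if __name__=='__main__': run(sys.argv[1],zr=tuple(map(float,sys.argv[2:4])))
E
python3 ms.py lift .14 .21
```

```text
scene white -1 27 lx [-0.0554 -0.0456] ly -0.0034 z [0.1837 0.1853] dy/dx 0.863 dz/dx 0.621
scene white 1 350 lx [0.0454 0.0936] ly 0.0015 z [0.1826 0.1858] dy/dx -0.005 dz/dx -0.124
scene V -1 60 lx -0.0445 ly mean/min/max 0.0154 0.0064 0.0233 zmax 0.051
scene V 1 150 lx 0.049 ly mean/min/max -0.0 -0.0228 0.0237 zmax 0.05
top blue -1 61 lx [-0.0958 -0.0739] ly -0.0082 z [0.1841 0.189 ] dy/dx -0.403 dz/dx -0.027
top V -1 13 lx -0.0466 ly mean/min/max -0.0216 -0.024 -0.0189 zmax 0.056
```

View pics/lift_top.png

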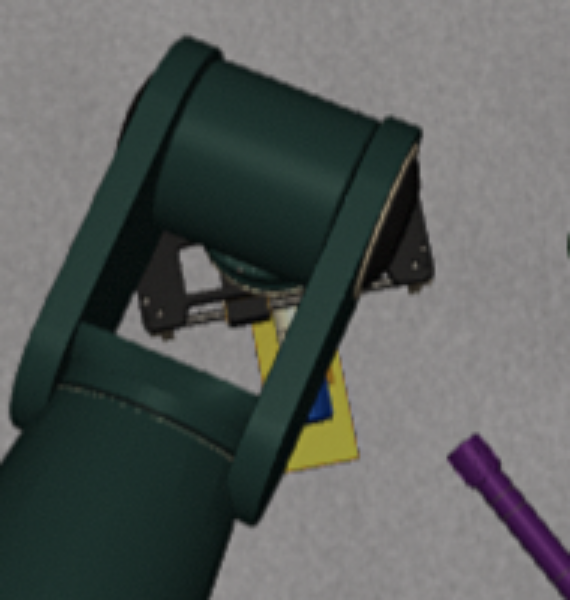

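The tube is held level and centred within about 2 mm: the cone tip is at +94 mm and the V rests at ±47 mm, centred in y. Axis height is about 0.174 m, well over the 80 mm posts. I'll turn it about the vertical, in the direction joint 6 allows.

```bash
for i in 1 2 3 4 5; do python3 -m crank '[{"tx":0,"ty":0,"tz":0,"ax":0,"ay":0,"az":0.12},{"tx":0,"ty":0,"tz":0,"ax":0,"ay":0,"az":0.24},{"tx":0,"ty":0,"tz":0,"ax":0,"ay":0,"az":0.36},{"tx":0,"ty":0,"tz":0,"ax":0,"ay":0,"az":0.48},{"tx":0,"ty":0,"tz":0,"ax":0,"ay":0,"az":0.6}]' |head -2;done
python3 -m crank '[{"tx":0,"ty":0,"tz":0,"ax":0,"ay":0,"az":0.07},{"tx":0,"ty":0,"tz":0,"ax":0,"ay":0,"az":0.14},{"tx":0,"ty":0,"tz":0,"ax":0,"ay":0,"az":0.14},{"tx":0,"ty":0,"tz":0,"ax":0,"ay":0,"az":0.14}]'|tail -2; python3 to.py .488 -.1825 .153 -79.8
python3 - <<'E'
from h import *
for c in ('scene','top'):
    im,d=robot.read_camera(c);np.savez('turn_'+c,im=im,d=d);x,y=proj(c,[.488,-.1825,.12])[0].astype(int)
    save('turn_'+c,cv2.resize(im[max(0,y-100):y+100,x-95:x+95],None,fx=3,fy=3))
E
python3 ms.py turn .14 .21
```

```text
time_s: 6.73
ee_pos: [0.4873, -0.1821, 0.1523]
time_s: 7.15
ee_pos: [0.4873, -0.182, 0.1523]
time_s: 7.57
ee_pos: [0.4873, -0.182, 0.1523]
time_s: 7.98
ee_pos: [0.4873, -0.1821, 0.1523]
time_s: 8.4
ee_pos: [0.4873, -0.182, 0.1523]
wrist_force: [-0.6, 0.1, -1.7]
width: 0.0245
t 8.7333 ee [ 0.4874 -0.1821  0.1527] yawx -79.51 F [-0.6  0.1 -1.7] w 0.0245 q [-0.41 -0.2   1.85  0.    1.49  0.98]
shift cm [ 0.05 -0.05 -0.03] rot [0.0012 0.0009 0.005 ]
scene white -1 27 lx [-0.0527 -0.0453] ly -0.0028 z [0.1827 0.1837] dy/dx 0.751 dz/dx 0.265
scene white 1 146 lx [0.0451 0.0959] ly 0.0032 z [0.1816 0.1844] dy/dx 0.157 dz/dx -0.217
scene blue 1 416 lx [0.0662 0.0976] ly 0.0018 z [0.1827 0.1867] dy/dx -0.006 dz/dx -0.331
scene V -1 64 lx -0.0444 ly mean/min/max 0.015 0.0057 0.0234 zmax 0.051
scene V 1 154 lx 0.0492 ly mean/min/max 0.0001 -0.0232 0.0238 zmax 0.051
top white -1 15 lx [-0.0925 -0.078 ] ly -0.0046 z [0.1761 0.18  ] dy/dx -0.578 dz/dx 0.271
top V -1 16 lx -0.0474 ly mean/min/max -0.0207 -0.0239 -0.0164 zmax 0.052
```

View pics/turn_scene.png

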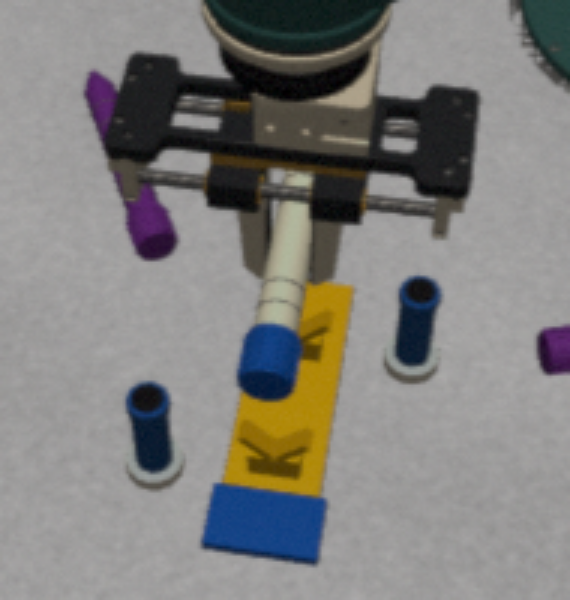

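Turned: the cap now faces the blue plate (scene crop cap at (270,360)) and the tube is level. I'll lower it, slowly near the rests.

```bash
python3 -m crank '[{"tx":0.05,"ty":-0.05,"tz":2,"ax":0,"ay":0,"az":0.005},{"tx":0.05,"ty":-0.05,"tz":4,"ax":0,"ay":0,"az":0.005},{"tx":0.05,"ty":-0.05,"tz":6,"ax":0,"ay":0,"az":0.005},{"tx":0.05,"ty":-0.05,"tz":8,"ax":0,"ay":0,"az":0.005},{"tx":0.05,"ty":-0.05,"tz":9.5,"ax":0,"ay":0,"az":0.005}]' |head -2
python3 -m crank '[{"tx":0,"ty":0,"tz":0,"ax":0,"ay":0,"az":0},{"tx":0,"ty":0,"tz":0,"ax":0,"ay":0,"az":0}]'|tail -2; python3 to.py .488 -.1825 .029 -79.8
python3 - <<'E'
from h import *
im,d=robot.read_camera('scene');x,y=proj('scene',[.488,-.1825,.05])[0].astype(int)
save('low',cv2.resize(im[max(0,y-100):y+70,x-95:x+95],None,fx=3,fy=3))
E
```

```text
time_s: 9.25
ee_pos: [0.4878, -0.1824, 0.0568]
wrist_force: [0.1, -0.1, 0.3]
width: 0.0242
t 9.4167 ee [ 0.488  -0.1826  0.0583] yawx -79.87 F [ 0.1 -0.1  0.3] w 0.0242 q [-0.41 -0.13  1.95  0.    1.32  0.99]
shift cm [-0.   -0.    2.93] rot [ 0.0012  0.0008 -0.0012]
```

View pics/low.png

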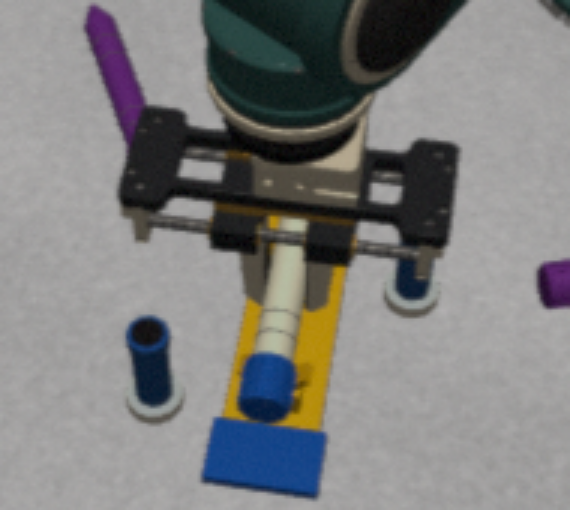

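```bash
python3 -m crank '[{"tx":0,"ty":0,"tz":0.6,"ax":0,"ay":0,"az":0},{"tx":0,"ty":0,"tz":1.2,"ax":0,"ay":0,"az":0},{"tx":0,"ty":0,"tz":1.8,"ax":0,"ay":0,"az":0},{"tx":0,"ty":0,"tz":2.3,"ax":0,"ay":0,"az":0},{"tx":0,"ty":0,"tz":2.5,"ax":0,"ay":0,"az":0}]' |head -4
python3 -m crank '[{"tx":0,"ty":0,"tz":0.1,"ax":0,"ay":0,"az":0},{"tx":0,"ty":0,"tz":0.2,"ax":0,"ay":0,"az":0},{"tx":0,"ty":0,"tz":0.2,"ax":0,"ay":0,"az":0}]'|head -4; python3 to.py .488 -.1825 .029 -79.8
```

```text
time_s: 9.88
ee_pos: [0.488, -0.1825, 0.0327]
eef_rot: [0.766, -0.642, -0.0, 0.0]
wrist_force: [0.1, 0.3, -0.4]
time_s: 10.13
ee_pos: [0.4884, -0.1827, 0.0316]
eef_rot: [0.766, -0.642, 0.0, -0.0]
wrist_force: [-0.1, -0.0, -0.6]
t 10.1333 ee [ 0.4884 -0.1827  0.0316] yawx -79.93 F [-0.1 -0.  -0.6] w 0.024 q [-0.41 -0.1   1.97 -0.    1.27  0.99]
shift cm [-0.03  0.03  0.26] rot [-0.     -0.     -0.0022]
```

```bash
for i in 1 2; do python3 -m crank '[{"tx":0,"ty":0,"tz":0.05,"ax":0,"ay":0,"az":0},{"tx":0,"ty":0,"tz":0.1,"ax":0,"ay":0,"az":0},{"tx":0,"ty":0,"tz":0.1,"ax":0,"ay":0,"az":0}]'|sed -n '2p;4p'; done; python3 -m crank '[{"tx":0,"ty":0,"tz":0.05,"ax":0,"ay":0,"az":0},{"tx":0,"ty":0,"tz":0.05,"ax":0,"ay":0,"az":0},{"tx":0,"ty":0,"tz":0.05,"ax":0,"ay":0,"az":0}]'|sed -n '2p;4p'
```

```text
ee_pos: [0.4884, -0.1827, 0.0307]
wrist_force: [-1.0, -0.1, -0.4]
ee_pos: [0.4883, -0.1827, 0.0296]
wrist_force: [-0.5, 0.5, -0.6]
ee_pos: [0.4883, -0.1827, 0.0291]
wrist_force: [-0.3, 1.0, -0.2]
```

```bash
for i in 1 2; do python3 -m crank '[{"tx":0,"ty":0,"tz":0.04,"ax":0,"ay":0,"az":0},{"tx":0,"ty":0,"tz":0.08,"ax":0,"ay":0,"az":0},{"tx":0,"ty":0,"tz":0.08,"ax":0,"ay":0,"az":0}]'|sed -n '2p;4p'; done
```

```text
ee_pos: [0.4884, -0.1827, 0.0287]
wrist_force: [-2.7, 1.0, 3.8]
ee_pos: [0.4885, -0.1828, 0.0286]
wrist_force: [-5.5, 3.5, 13.4]
```

Contact came at the same height as the original seat (TCP 0.0287). I'll ease back 1 mm and open.

```bash
python3 -m crank '[{"tx":0,"ty":0,"tz":-0.05,"ax":0,"ay":0,"az":0},{"tx":0,"ty":0,"tz":-0.1,"ax":0,"ay":0,"az":0},{"tx":0,"ty":0,"tz":-0.1,"ax":0,"ay":0,"az":0}]' - 10|sed -n '2p;4p'
for i in 1 2 3; do python3 -m crank '[{"tx":0,"ty":0,"tz":0,"ax":0,"ay":0,"az":0},{"tx":0,"ty":0,"tz":0,"ax":0,"ay":0,"az":0},{"tx":0,"ty":0,"tz":0,"ax":0,"ay":0,"az":0},{"tx":0,"ty":0,"tz":0,"ax":0,"ay":0,"az":0}]' 60|tail -2;done
python3 - <<'E'
from h import *
im,d=robot.read_camera('scene');x,y=proj('scene',[.488,-.1825,.05])[0].astype(int)
save('rel',cv2.resize(im[max(0,y-100):y+70,x-95:x+95],None,fx=3,fy=3))
E
```

```text
ee_pos: [0.4885, -0.1827, 0.0287]
wrist_force: [0.5, 1.8, 3.0]
wrist_force: [0.2, 0.8, -0.6]
width: 0.0469
wrist_force: [-0.3, -0.7, 0.8]
width: 0.0557
wrist_force: [-1.6, 0.3, -0.5]
width: 0.0559
```

View pics/rel.png

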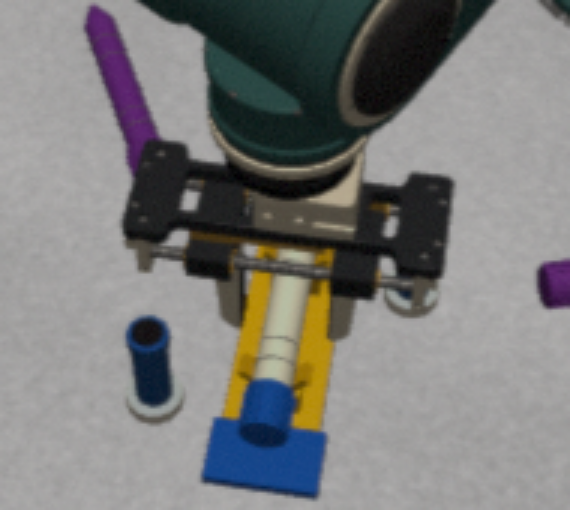

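The tube is released and lying in the V rests with its cap over the plate side. I'll rise, move aside and check.

```bash
python3 -m crank '[{"tx":0,"ty":0,"tz":-1,"ax":0,"ay":0,"az":0},{"tx":0,"ty":0,"tz":-3,"ax":0,"ay":0,"az":0},{"tx":0,"ty":0,"tz":-6,"ax":0,"ay":0,"az":0},{"tx":0,"ty":0,"tz":-9,"ax":0,"ay":0,"az":0},{"tx":0,"ty":0,"tz":-12,"ax":0,"ay":0,"az":0}]'|sed -n '2p;4p'
python3 -m crank '[{"tx":0,"ty":0,"tz":-2,"ax":0,"ay":0,"az":0},{"tx":0,"ty":0,"tz":-4,"ax":0,"ay":0,"az":0},{"tx":0,"ty":0,"tz":-6,"ax":0,"ay":0,"az":0},{"tx":0,"ty":0,"tz":-7,"ax":0,"ay":0,"az":0}]'|sed -n '2p;4p'
for i in 1 2; do python3 -m crank '[{"tx":-3,"ty":0,"tz":0,"ax":0,"ay":0,"az":0},{"tx":-6,"ty":0,"tz":0,"ax":0,"ay":0,"az":0},{"tx":-9,"ty":0,"tz":0,"ax":0,"ay":0,"az":0},{"tx":-12,"ty":0,"tz":0,"ax":0,"ay":0,"az":0},{"tx":-14,"ty":0,"tz":0,"ax":0,"ay":0,"az":0}]'|sed -n '1,2p';done
python3 - <<'E'
from h import *
for c in ('scene','top'):
    im,d=robot.read_camera(c);np.savez('end_'+c,im=im,d=d);x,y=proj(c,[.488,-.1825,.05])[0].astype(int)
    save('end_'+c,im)
E
python3 ms.py end .035 .08; python3 to.py .488 -.1825 .029 -79.8
python3 - <<'E'
from h import *
a=np.load('top0.npz')['im'].astype(int);b=np.load('end_top.npz')['im'].astype(int)
print('B diff',abs(a-b)[150:270,110:210].mean())
E
```

```text
ee_pos: [0.4881, -0.1826, 0.1507]
wrist_force: [-0.1, 0.1, 1.1]
ee_pos: [0.4887, -0.1829, 0.222]
wrist_force: [1.0, -0.4, -0.6]
time_s: 13.85
ee_pos: [0.4631, -0.0429, 0.2187]
time_s: 14.27
ee_pos: [0.4386, 0.095, 0.2187]
scene white -1 161 lx [-0.0912 -0.0457] ly 0.0007 z [0.0575 0.0603] dy/dx -0.015 dz/dx 0.097
scene white 1 124 lx [0.0455 0.0827] ly 0.0017 z [0.0581 0.0604] dy/dx 0.162 dz/dx -0.193
scene blue 1 334 lx [0.067  0.0983] ly 0.001 z [0.0591 0.0634] dy/dx -0.01 dz/dx -0.367
scene V -1 94 lx -0.0429 ly mean/min/max 0.0025 -0.0225 0.0234 zmax 0.053
scene V 1 110 lx 0.046 ly mean/min/max 0.0024 -0.0225 0.0238 zmax 0.052
top white -1 184 lx [-0.0905 -0.0461] ly -0.0006 z [0.0577 0.0619] dy/dx 0.012 dz/dx 0.114
top white 1 98 lx [0.0451 0.0972] ly -0.0006 z [0.059 0.063] dy/dx 0.002 dz/dx 0.051
top blue 1 177 lx [0.0661 0.0957] ly -0.0007 z [0.0613 0.0654] dy/dx 0.036 dz/dx 0.044
top V -1 77 lx -0.0447 ly mean/min/max -0.0023 -0.024 0.0225 zmax 0.054
top V 1 73 lx 0.0448 ly mean/min/max -0.0018 -0.024 0.0223 zmax 0.057
t 14.3667 ee [0.4387 0.0952 0.2187] yawx -79.75 F [0.2 0.1 0.6] w 0.056 q [ 0.16 -0.39  1.9   0.    1.64  1.55]
shift cm [28.21  0.09 18.95] rot [-0.0001  0.0005  0.0008]
B diff 49.627694444444444
```

View pics/end_top.png

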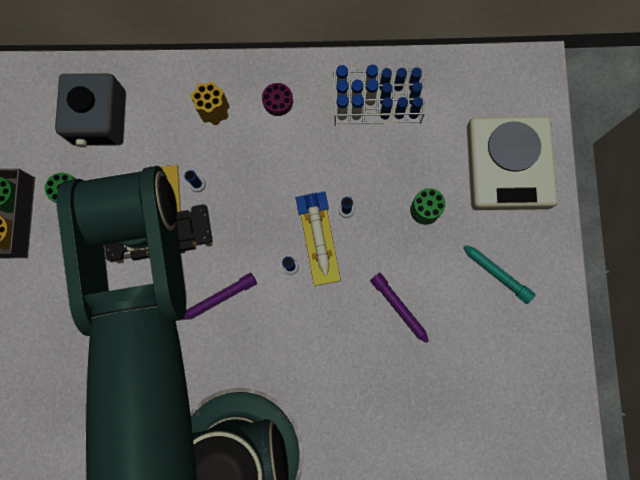

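View pics/end_scene.png

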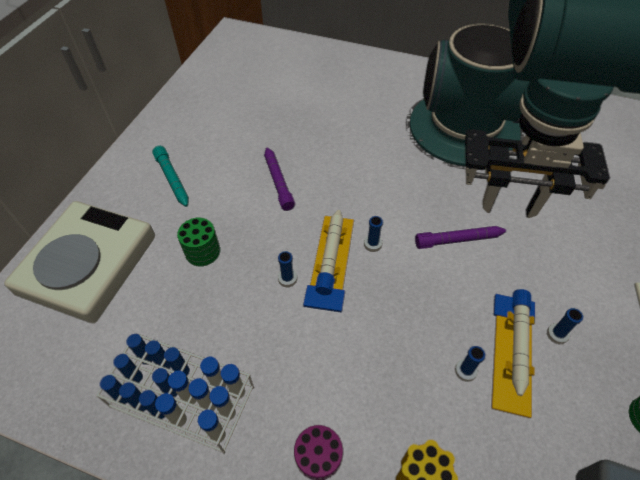

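Both views show tube a in its V rests with the cap at the blue plate (scene (325,285), top (316,203)). It spans about -92 to +97 mm, so it is centred within about 3 mm, and |y| is at most 2 mm. Tube b's area in the top view is hidden by the arm, so I compare it in the scene view.

```bash
python3 - <<'E'
from h import *
a=np.load('scene0.npz')['im'].astype(int);b=np.load('end_scene.npz')['im'].astype(int)
print('B diff scene',abs(a-b)[280:420,450:590].mean())
print(robot.observe()['joint_velocities'].round(3)); print(robot.finish_job())
E
```

```text
B diff scene 3.779438775510204
[-0.059  0.002 -0.001 -0.016 -0.001 -0.062]
the job is handed in; nothing more can be done
None
```

I picked up the wrongly laid white tube by its middle, lifted it well above the posts and turned it 180° about the vertical. I then lowered it until it touched both V rests, opened the gripper, rose and moved clear. I handed the job in at about 14.4 s, and no verdict is reported.

**Last checks that passed:**
- **Tube a:** Its cap is over the blue end. Its middle is about 2–3 mm from centre lengthwise and within 2 mm sideways. It is aligned with the cradle to within about 1–2°, and contact came at the same height as the original seat.
- **Forces:** The highest vertical wrist force I read was about 13 N, on seating. I moved on past first contact there, so it was a little firmer than needed. The gripper stayed clear of the posts in the pictures.

**Checks that were inconclusive:**
- **Tube b:** In the top view the arm hid it, so that comparison failed. In the scene view it shows no visible movement, and the mean pixel difference of 3.8 looks like image noise.
- **Scene-camera lengths:** They read about 2 mm further out than the top camera's, which is within the calibration error.
- **Arm motion:** The arm was still settling slightly at hand-in, at about 0.06 rad/s. It was clear of everything in view.

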